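# Clip the loupe onto the snap hook

## Task

Take the orange-framed loupe out of its stand and clip it onto the brass snap hook: push the loupe's steel eye against the red sprung gate from outside until it passes inside and the gate snaps shut behind it, then leave the loupe hanging freely from the hook. Push gently, with no more than about 12 N on the hook, let the eye and not the fingers open the gate, and leave the blue loupe and everything else on the bench where they are.

Things in the scene. Friction and masses are not known exactly. Their poses are not given: they have to be found in the camera images.
- orange_loupe: Flat magnifier with an orange frame, about 45 g, 103 mm tall, upright in a slot of the stand. Origin: centre of the underside; z up, y along its width, x through the glass. Frame 8 mm thick (x), 44 mm wide (y), z 0 to 44 mm. On top a steel eye, above it a finger tab 9 mm thick (x), 22 mm wide (y), z 67 to 103 mm: the place to grip.
- orange_loupe_tab (a point): Point in the orange loupe's finger tab, on its centre line, 88 mm above the underside; axes as the loupe's.
- orange_loupe_eye (a point): Centre of the orange loupe's eye, 55 mm above its underside; axes as the loupe's. The eye is a ring of 5.4 mm steel wire in the y-z plane (hole axis along x), hole 13.6 mm, outside 24.4 mm across.
- blue_loupe: The same loupe with a blue frame, in the other slot; to be left alone.
- loupe_stand: Fixed grey plastic stand, 60 x 160 mm (x, y), 30 mm high, with two slots 84 mm apart centre to centre along its y, each 10 mm (x) by 48 mm (y) with its floor at 8 mm. Origin: centre of the underside.
- hook: Brass snap hook on a round-footed post (foot 96 mm wide): a flat level loop of 7 mm bar, bar centres 120 mm above the bench. Origin: on its upright swivel axis, at that height. In its frame: swivel (18 mm barrel, 8 mm proud of the bar centres) at x = 0, bow at x = -92, solid spine at y = +22; gate side at y = -18 mm: red gate from pivot x = -14 to free end x = -57, then fixed straight nose x = -59 to -78.
- hook_gap (a point): Point on the shut gate's centre line 7 mm from its free end; hook x = -50, y = -18, z = 0 mm; turns with the hook, not the gate. Axes as the hook's: the gate is pushed along +y, the nose lies to -x. The hook turns stiffly on its swivel (about 1.2 N here; it stays where left) until an unseen stop, 2 to 32 mm away here; only then does a push open the gate.
- hook_nose (a point): Middle of the fixed nose bar, at hook x = -70, y = -18 mm, z = 0; axes as the hook's. An eye threaded on the nose is around this bar, with its hole axis along the hook's x.
- gate (a joint): Angle of the red gate (rad): 0 shut, growing as its free end swings inward (hook +y) about its upright pivot, stop at 0.62. A spring shuts it: near the free end it gives at about 3 N, and about 6 to 7 N holds it at 0.45. At about 0.30 to 0.42, 15 mm past first touch, an eye pressing near the free end has its hole level with the nose: slid along hook -x it goes over the nose, past the gate, which snaps shut.
- phone: A phone, 72 x 148 x 8 mm, on a cream board; bystander. Origin: centre of the underside.
- white_pad: White plastic pad, 80 x 110 x 5 mm; bystander. Origin: centre of the underside.
- screwdriver: Screwdriver lying on the bench; bystander.
- cleaner: Small cleaner bottle, 44 mm across, 110 mm tall; bystander. Origin: centre of the underside.
- screw_jar: Screw jar with a yellow cap, 52 mm across, 50 mm tall; bystander. Origin: centre of the underside.
- parts_bowl: White bowl, 70 mm across, 30 mm tall; bystander. Origin: centre of the underside.
There are look-alikes about, which are no part of the job. There is more than one size of the loupe_stand; the one meant has the size given above.

How it is judged:
By the outcome, as a careful person would: the job done as asked, in the order asked, and still so for the second after the job is handed in, with the robot touching nothing.
It also fails if it takes over 72 s, if anything falls off the work surface, if the arm or the gripper's body presses on something with over 40 N, if the wrist force passes 120 N, or if a joint passes its speed limit or range.

## Robot

A 6-joint arm with a two-finger parallel gripper is mounted at the origin on the work surface. World frame = base frame: x ahead of the robot, y to its left, z up, the work surface at z = 0. Lengths are in mm, angles in rad, forces in N, time in s.
With the tool pointing down it reaches from about 275 to 825 mm from the base axis. Payload 4.9 kg.
Tool frame: the origin (TCP) lies at the very end of the fingers, on their centre line; the grasp point (between the pads) lies 19 mm behind it; z points along the fingers, y is the line along which they close (so a half turn about z gives the same grasp; the last joint's range is limited). The gripper opens to 85 mm and grips with 20 to 120 N. Pads are 22 mm wide; open, the fingers measure 114 mm over their backs; the gripper's body (76 mm by 85 mm) begins 54 mm behind the grasp point. The pads swing forward as they close: fully open they stand 13 mm farther back than shut.
Start: joints at [-1.458, 0.326, -0.193, 1.052, 0, 1.437], TCP at [134.377, -533.349, 231.281] pointing down, gripper open.
Joint ranges: [-2.65, 2.65], [-0.97, 1.79], [-1.3, 1.35], [-1.93, 2.1], [-1.47, 1.37], [-3.14, 3.14]. Speed limits (rad/s): [2.57, 2.57, 3.14, 3.14, 3.14, 3.14].

## Interface

Orientations are given as [roll, pitch, yaw] about the fixed x, y, z axes, in that order (R = Rz(yaw) Ry(pitch) Rx(roll)).
In Python, from bench import bot, solve_ik, imaging gives the robot as it stands. Calls block until the motion is done:
- bot.move_ptp(position, orientation): joint-space move of the TCP to a pose.
- bot.movel(position, rot=None, max_speed=150, threshold=None): straight line of the TCP; rot=None keeps the orientation; max_speed is the mean speed in mm/s. With threshold (N) it stops when the force on the tool has changed by that much, and returns True; else False.
- bot.move_j(angles): joint-space move.
- bot.grip(opening, effort=None): opening from 0.0 (shut) to 1.0 (fully open); effort is the grip in N (None keeps the last); returns when the fingers have stopped.
- bot.dwell(seconds).
- solve_ik(position, orientation): joint angles nearest the present ones, or None.
- bot.get_state(): the state.
- imaging.capture(name): name is "side" or "top"; returns the picture (480x640x3 uint8, blue, green, red); there is no depth.
- imaging.camera_model(name): a dict with "K" (3x3 intrinsics, pixels), "position" and "rotation" of the camera in the world. Camera axes: x right, y up, looking along -z (the intrinsics and any distortion apply to the point x, -y, -z); pixel columns grow to the right and rows downward; lengths in mm; the calibration is good to about 2 mm. A picture is of the moment at which its call begins. camera_model takes no time and is no camera call.
A pose or a line that the arm cannot do raises bot.IKError and nothing moves.
- bot.sign_off(): hands the job in; it is judged then, once.
The state is a dict: "t": time; "qpos": joint angles; "joint_velocities": joint speeds; "effort": joint torques, N m; "tcp_pos": TCP position; "orientation": TCP orientation; "contact_force": force on the tool from outside, world axes, zero at the start; "wrist_torque": the same for the moment, N m; "opening": opening from 0.0 (shut) to 1.0 (fully open); "gripper_force": force on a finger pad.
Only numpy, scipy, OpenCV 4.12 (cv2) and the standard library are available. Lean on these libraries where they do the work, as an engineer would, in place of code of your own. Each camera call takes 0.05 s, during which the arm holds its last target. There are 200 camera calls.

## Working session

There is one attempt and no reset: what is moved stays moved. The work goes in short steps, each a Python script; the robot and the scene stay as the last script left them, time stands still between calls to the robot, and variables do not carry over. Pictures are saved under pics/ and viewed, at most 10 in all, crops included, and the job is handed in when it is done.

```bash
ls; mkdir -p pics; python3 - <<'E'
from bench import bot, imaging
import cv2
for n in("side","top"):
    cv2.imwrite(f"pics/{n}0.png",imaging.capture(n)); m=imaging.camera_model(n); print(n,m)
print(bot.get_state()["t"])
E
```

```text
pics
side {'K': array([[508.99701526,   0.        , 323.66641034],
       [  0.        , 508.99701526, 243.94643306],
       [  0.        ,   0.        ,   1.        ]]), 'position': array([  4.31776723, 561.51782585, 760.85965295]), 'rotation': array([ 0.85222562,  0.01698435, -2.38817504])}
top {'K': array([[590.22986579,   0.        , 326.06687909],
       [  0.        , 590.22986579, 224.40769396],
       [  0.        ,   0.        ,   1.        ]]), 'position': array([ 415.27947632,  -13.69393355, 1353.86730465]), 'rotation': array([ 1.06686722e-01, -5.01628549e-04, -1.57858938e+00])}
0.1
```

View pics/side0.png

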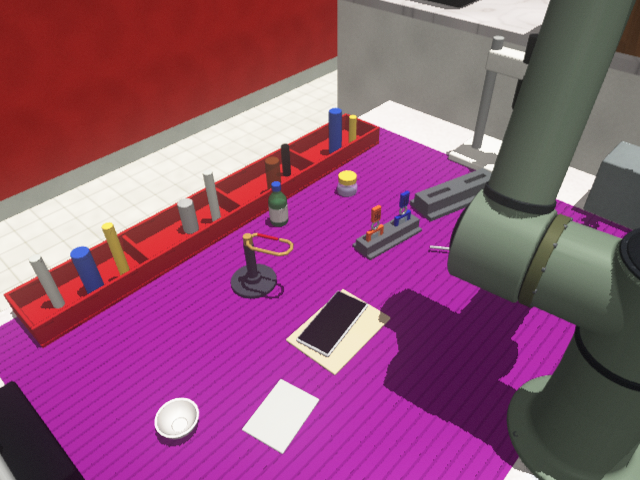

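View pics/top0.png

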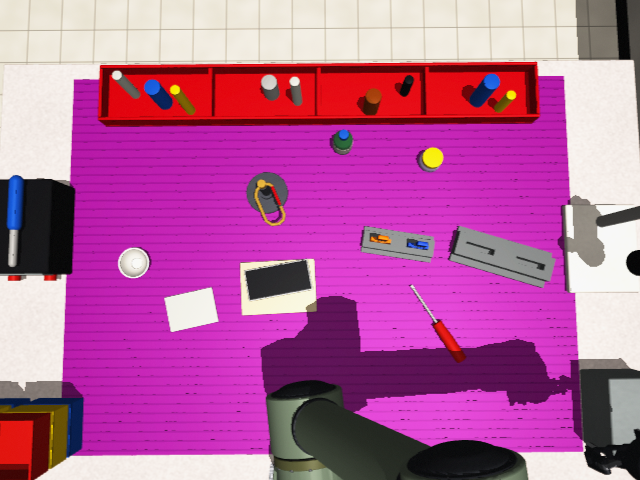

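```bash
cat > h.py <<'E'
import numpy as np, cv2
from scipy.spatial.transform import Rotation as R
from bench import bot, imaging
CM={n:imaging.camera_model(n) for n in("side","top")}
def rot(n): return R.from_euler("xyz",CM[n]["rotation"]).as_matrix()
def ray(n,p):
    d=np.linalg.inv(CM[n]["K"])@[p[0],p[1],1.]; return rot(n)@(d*[1,-1,-1])
def on_z(n,p,z):
    c=CM[n]["position"]; d=ray(n,p); return c+d*(z-c[2])/d[2]
def proj(n,P):
    q=rot(n).T@(np.asarray(P,float)-CM[n]["position"]); u=CM[n]["K"]@(q*[1,-1,-1]); return u[:2]/u[2]
def tri(pt,ps):
    A=np.zeros((3,3));b=np.zeros(3)
    for n,p in(("top",pt),("side",ps)):
        d=ray(n,p);d/=np.linalg.norm(d);M=np.eye(3)-np.outer(d,d);A+=M;b+=M@CM[n]["position"]
    return np.linalg.solve(A,b)
def mask(im,lo,hi):
    return cv2.inRange(cv2.cvtColor(im,cv2.COLOR_BGR2HSV),lo,hi)
E
python3 - <<'E'
from h import *
t=cv2.imread("pics/top0.png");s=cv2.imread("pics/side0.png")
c=lambda im,x,y,w,h,k:cv2.resize(im[y:y+h,x:x+w],None,fx=k,fy=k,interpolation=cv2.INTER_NEAREST)
o=np.zeros((600,800,3),np.uint8)
for im,(x,y,w,h),(X,Y) in((t,(240,165,50,65),(0,0)),(t,(355,220,85,45),(400,0)),(s,(225,225,75,75),(0,300)),(s,(350,185,75,75),(400,300))):
    k=min(400//w,300//h); a=c(im,x,y,w,h,k); o[Y:Y+a.shape[0],X:X+a.shape[1]]=a; print(x,y,k)
cv2.imwrite("pics/c.png",o)
for n,im in(("top",t),("side",s)):
  for nm,lo,hi in(("orange",(8,150,90),(14,255,255)),("red",(0,150,60),(5,255,255)),("brass",(15,110,60),(28,255,255))):
    N,l,st,ce=cv2.connectedComponentsWithStats(mask(im,lo,hi))
    print(n,nm,[(st[i].tolist(),ce[i].round(1).tolist()) for i in range(1,N) if 8<st[i,4]<600 and 230<ce[i,0]<450 and 160<ce[i,1]<280])
E
```

```text
240 165 4
355 220 4
225 225 4
350 185 4
top orange [([370, 235, 12, 8, 39], [375.8, 238.9]), ([383, 240, 8, 4, 14], [386.0, 241.9])]
top red []
top brass [([422, 149, 21, 20, 75], [430.3, 160.7]), ([254, 179, 31, 47, 298], [265.2, 200.8]), ([371, 237, 6, 4, 11], [373.2, 239.0]), ([379, 236, 12, 7, 44], [384.8, 238.5])]
side orange [([265, 157, 14, 8, 75], [271.6, 160.4]), ([373, 206, 7, 4, 16], [376.0, 207.5]), ([378, 225, 5, 3, 10], [380.2, 226.0])]
side red [([275, 176, 7, 5, 16], [278.5, 178.4]), ([372, 208, 9, 14, 75], [375.3, 214.6]), ([375, 227, 8, 7, 19], [380.2, 229.8]), ([366, 233, 6, 8, 27], [368.0, 236.5])]
side brass [([339, 171, 17, 14, 215], [347.0, 177.5]), ([243, 234, 50, 22, 240], [264.6, 244.8])]
```

View pics/c.png

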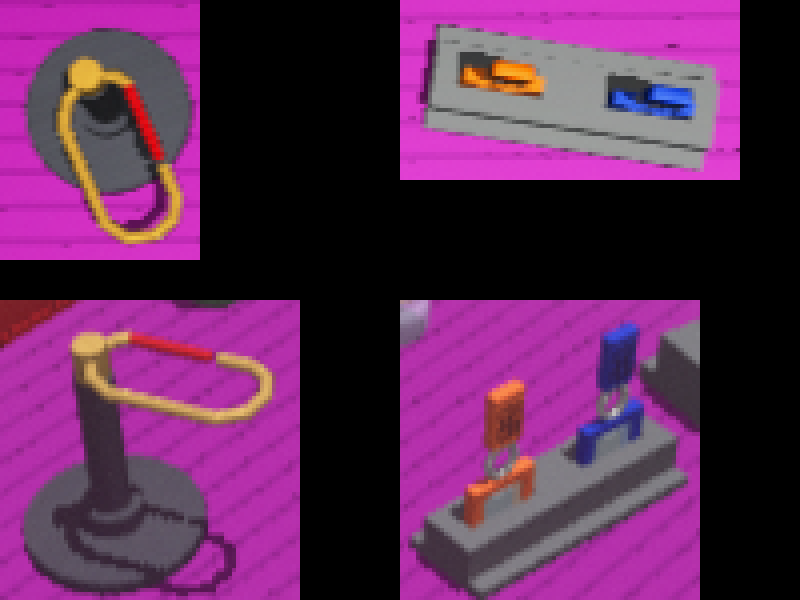

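```bash
python3 - <<'E'
from h import *
f=lambda v:np.round(v,1)
T=lambda p:(355+(p[0]-400)/4,220+p[1]/4)
H=lambda p:(240+p[0]/4,165+p[1]/4)
print("tabtop z111",f(on_z("top",T((515,70)),111)),"side",f(on_z("side",(376.5,206.3),111)),"tri",f(tri(T((515,70)),(376.5,206.3))))
cs=[f(on_z("top",T(p),30)) for p in((438,26),(716,68),(707,150),(430,108))];print("stand",cs,np.mean(cs,0))
e=on_z("top",T((438,26)),30)-on_z("top",T((716,68)),30);print("len",np.linalg.norm(e),"yaw y",np.degrees(np.arctan2(-e[0],e[1])))
sl=[on_z("top",T(p),30) for p in((460,53),(545,67))];e=sl[0]-sl[1];print("slot",sl,np.degrees(np.arctan2(-e[0],e[1])))
print("swivel",f(on_z("top",H((85,75)),128)),f(on_z("side",(247,235),128)),f(tri(H((85,75)),(247,235))))
for a,b in(((128,85),(258,234.5)),((161,160),(278.7,239.2))):print("gate",f(on_z("top",H(a),120)),f(on_z("side",b,120)))
print("bow",f(on_z("top",H((133,235)),120)))
s=bot.get_state();print(s["orientation"],s["opening"],s["contact_force"])
E
```

```text
tabtop z111 [ 519.6 -137.   111. ] side [ 520.6 -135.9  111. ] tri [ 520.2 -136.6  110.7]
stand [array([ 551.6, -102.1,   30. ]), array([ 526.7, -258.2,   30. ]), array([ 480.6, -251.9,   30. ]), array([505.4, -96.9,  30. ])] [ 516.075 -177.275   30.   ]
len 158.06987533469123 yaw y -9.08867060104865
slot [array([ 536.25310432, -114.25290815,   30.        ]), array([ 527.97284037, -161.96011984,   30.        ])] -9.846405231437243
swivel [633.6 120.4 128. ] [635.5 121.2 128. ] [634.2 121.  128.4]
gate [629.5  98.5 120. ] [628.6 100.2 120. ]
gate [589.3  81.  120. ] [587.9  82.6 120. ]
bow [549.7  95.7 120. ]
[-3.14010161e+00 -1.93938563e-04  2.46773453e-01] 1.002312183253816 [ 0.77963156 -0.74991049 -0.3764304 ]
```

```bash
cat >> h.py <<'E'
SW=np.array([634.5,120.8])
def tool(deg): return [np.pi,0,np.radians(deg+90)]
def pose(hx,hy,deg,z):
    c,s=np.cos(np.radians(deg)),np.sin(np.radians(deg))
    return [SW[0]+c*hx-s*hy,SW[1]+s*hx+c*hy,z]
E
python3 - <<'E'
from h import *
x,y=521,-136.3
bot.grip(0.55,90)
bot.move_ptp([x,y,190],tool(-9.3))
bot.movel([x,y,77.5],max_speed=90)
cv2.imwrite("pics/a1.png",imaging.capture("side"))
bot.grip(0.0,90); s=bot.get_state(); print(s["opening"],s["gripper_force"],s["contact_force"],s["tcp_pos"])
bot.movel([x,y,150],max_speed=80); s=bot.get_state(); print(s["opening"],s["contact_force"],s["t"])
bot.movel(pose(-50,-55,22,150),tool(22),max_speed=120)
bot.movel(pose(-50,-55,22,134.5),max_speed=60)
bot.dwell(.3)
s=bot.get_state(); print(s["opening"],s["contact_force"],s["tcp_pos"],s["t"])
for n in("side","top"): cv2.imwrite(f"pics/b_{n}.png",imaging.capture(n))
a=cv2.imread("pics/b_side.png")[170:300,200:350];b=cv2.imread("pics/b_top.png")[150:250,220:340]
o=np.zeros((600,800,3),np.uint8)
a=cv2.resize(a,None,fx=3,fy=3);b=cv2.resize(b,None,fx=3,fy=3);o[:a.shape[0],:a.shape[1]]=a;
b=b[:,:350];o[:b.shape[0],450:450+b.shape[1]]=b;cv2.imwrite("pics/b.png",o)
E
```

```text
0.08877358200908109 88.29205513000488 [-1.73580138  0.24027732  5.19353925] [ 521.00794852 -136.33784477   77.8779255 ]
0.09573102562294404 [-1.141154    0.05465479 -1.02153022] 5.5083
0.08718240295806852 [ 0.02829489  0.08054772 -0.30955179] [608.95558147  51.07726001 134.76646734] 8.0917
```

View pics/b.png

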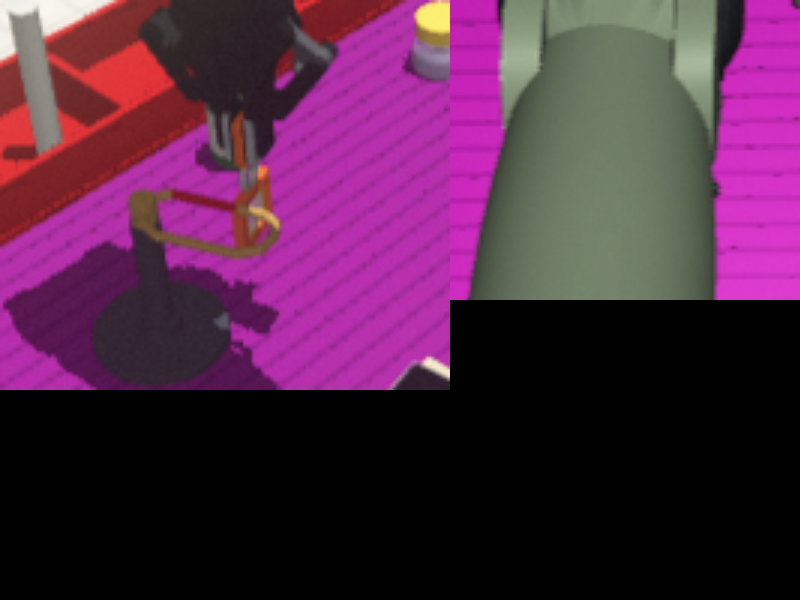

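```bash
python3 - <<'E'
from h import *
im=cv2.imread("pics/b_side.png")[180:265,260:310]
k=7;o=cv2.resize(im,None,fx=k,fy=k,interpolation=cv2.INTER_NEAREST)
def dot(P,c):
    p=(proj("side",P)+.5-[260,180])*k; cv2.circle(o,tuple(int(v) for v in p),3,c,-1)
zb=134.77-69
for hy in(-22,22):
  for z in(0,44):
    dot(pose(-50-4*0,-55+hy,22,zb+z),(0,255,0))
for hy in(-11,11): dot(pose(-50,-55+hy,22,zb+103),(255,255,0))
dot(pose(-50,-55,22,zb+55),(255,0,0))
dot(pose(-57,-18,22,120),(255,255,255));dot(pose(-78,-18,22,120),(255,255,255));dot(pose(-14,-18,22,120),(255,255,255))
cv2.imwrite("pics/d.png",o)
E
```

```text
(no output)
```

View pics/d.png

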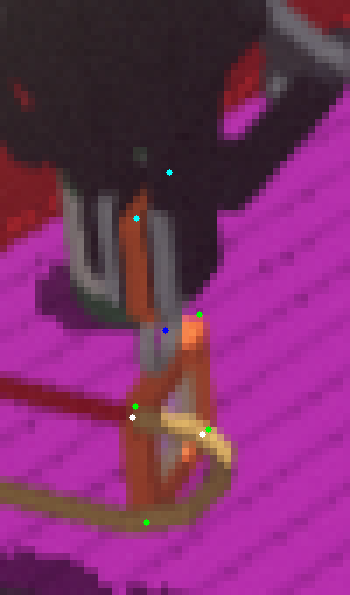

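```bash
cat >> h.py <<'E'
def force(deg,n=3):
    F=[]
    for _ in range(n): bot.dwell(.02); F.append(bot.get_state()["contact_force"])
    F=np.mean(F,0); c,s=np.cos(np.radians(deg)),np.sin(np.radians(deg))
    return np.array([c*F[0]+s*F[1],-s*F[0]+c*F[1],F[2]])
E
python3 - <<'E'
from h import *
bot.movel(pose(-50,-38,22,134.3),max_speed=40); bot.dwell(.2)
f0=force(22,5); np.save("f0.npy",f0); print("f0",f0)
d=22.;hy=-38.
while hy<-33:
    hy+=1.; bot.movel(pose(-50,hy,d,134.3),tool(d),max_speed=15); f=force(d)-f0; print(hy,f.round(2))
    if f[1]<-0.8: break
while d>-18:
    d-=2; bot.movel(pose(-50,hy,d,134.3),tool(d),max_speed=15); f=force(d)-f0; print(d,f.round(2))
    if f[1]<-2.3: break
print(hy,d,bot.get_state()["t"])
cv2.imwrite("pics/e_side.png",imaging.capture("side"))
E
```

```text
f0 [ 0.17617265 -0.13656075 -0.8024135 ]
-37.0 [0.08 0.54 0.72]
-36.0 [-0.2   0.01  0.48]
-35.0 [-0.81 -0.16  0.52]
-34.0 [-0.54 -0.49  0.27]
-33.0 [-1.   -0.96  0.21]
20.0 [-0.62 -0.61  0.03]
18.0 [-0.58 -0.28  0.38]
16.0 [-0.48 -0.11 -0.05]
14.0 [-0.72 -0.63  0.84]
12.0 [-0.18 -0.99  0.41]
10.0 [-0.31 -0.82  0.25]
8.0 [-0.65 -0.74  0.02]
6.0 [-0.35 -0.07 -0.21]
4.0 [-0.69 -0.37  0.27]
2.0 [-0.82 -2.3   0.02]
0.0 [ 1.04 -3.57  0.42]
-33.0 0.0 14.3083
```

```bash
python3 - <<'E'
from h import *
im=cv2.imread("pics/e_side.png");x0,y0=235,180;k=7
o=cv2.resize(im[y0:265,x0:320],None,fx=k,fy=k,interpolation=cv2.INTER_NEAREST)
def dot(P,c):
    p=(proj("side",P)+.5-[x0,y0])*k; cv2.circle(o,tuple(int(v) for v in p),3,c,-1)
for d,c in((0,(0,255,0)),(4,(255,255,0))):
  for h in((0,0,128),(-14,-18,120),(-57,-18,120),(-78,-18,120),(-92,2,120),(-40,22,120)): dot(pose(*h[:2],d,h[2]),c)
dot(pose(-50,-33,0,120),(255,0,0))
cv2.imwrite("pics/e.png",o)
E
```

```text
(no output)
```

View pics/e.png

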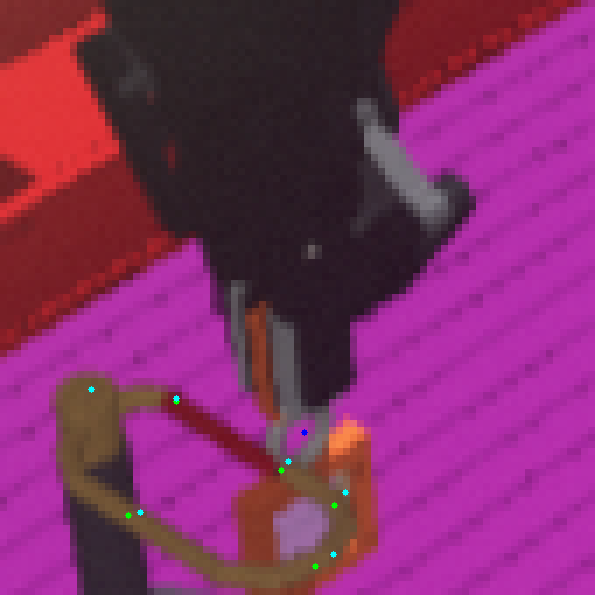

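```bash
python3 - <<'E'
from h import *
f0=np.load("f0.npy");d=2.5
for hy in(-30,-28,-26,-24,-22,-20,-18):
    bot.movel(pose(-50,hy,d,134.3),tool(d),max_speed=20); f=force(d)-f0; print(hy,f.round(2))
    if np.linalg.norm(f)>9: print("HIGH");break
s=bot.get_state();print(s["t"],s["tcp_pos"],pose(-50,hy,d,134.3),s["opening"])
im=imaging.capture("side");cv2.imwrite("pics/g_side.png",im)
x0,y0=235,180;k=7
o=cv2.resize(im[y0:265,x0:320],None,fx=k,fy=k,interpolation=cv2.INTER_NEAREST)
def dot(P,c):
    p=(proj("side",P)+.5-[x0,y0])*k; cv2.circle(o,tuple(int(v) for v in p),2,c,-1)
for h in((-59,-18,120),(-78,-18,120)): dot(pose(*h[:2],d,h[2]),(0,255,0))
dot(pose(-50,-18,d,120),(255,0,0))
cv2.imwrite("pics/g.png",o)
E
```

```text
-30 [-0.51 -3.93  1.77]
-28 [-1.8  -4.31  1.11]
-26 [-1.59 -4.45  2.31]
-24 [-0.8  -5.11  1.54]
-22 [-0.74 -5.91  1.67]
-20 [-0.08 -6.22  1.25]
-18 [-0.64 -6.57  1.65]
16.4583 [585.67593562  99.79518848 134.36900947] [np.float64(585.3327378934831), np.float64(100.63616264325975), 134.3] 0.09248899599349315
```

View pics/g.png

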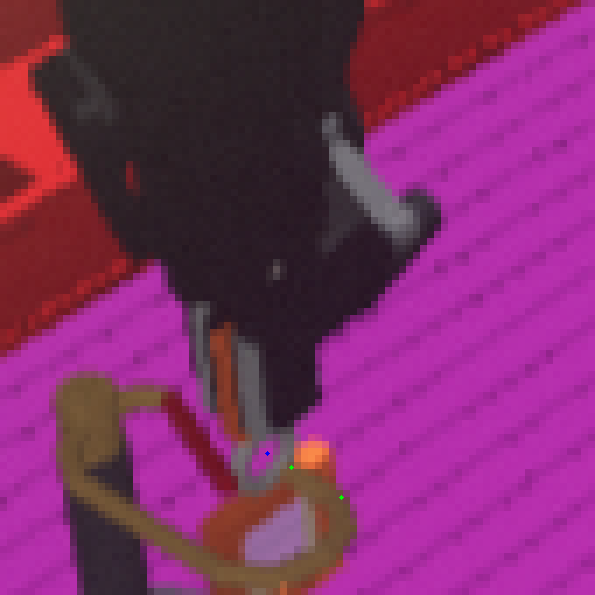

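```bash
python3 - <<'E'
from h import *
f0=np.load("f0.npy");d=2.5
for hx in(-53,-56,-58,-60,-62,-65,-68,-70):
    bot.movel(pose(hx,-18,d,134.3),tool(d),max_speed=20); f=force(d)-f0; print(hx,f.round(2))
    if abs(f[0])>5 or abs(f[2])>6 or abs(f[1])>9: print("HIGH");break
print(bot.get_state()["t"])
im=imaging.capture("side");cv2.imwrite("pics/k_side.png",im)
cv2.imwrite("pics/k.png",cv2.resize(im[180:265,235:320],None,fx=7,fy=7,interpolation=cv2.INTER_NEAREST))
E
```

```text
-53 [-2.02 -5.33  2.31]
-56 [-0.24  0.18  0.61]
-58 [-0.54  0.27  0.37]
-60 [-0.23  0.23  0.26]
-62 [-0.48  0.15  0.3 ]
-65 [-0.12  0.11  0.57]
-68 [0.31 0.24 0.38]
-70 [0.32 0.45 0.49]
19.1083
```

View pics/k.png

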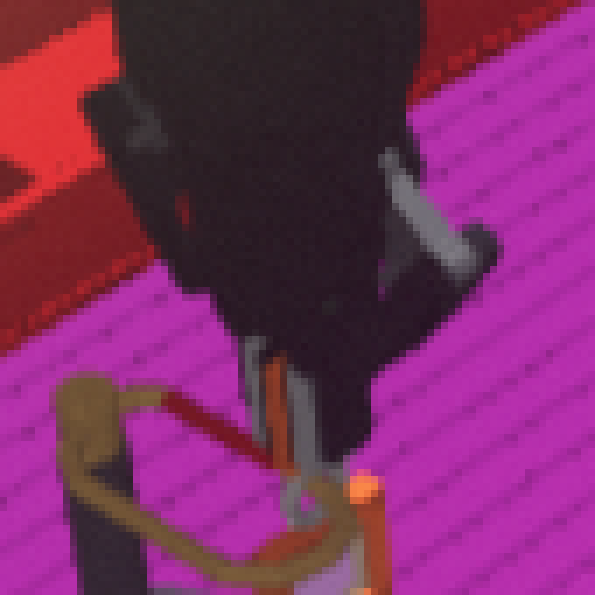

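```bash
python3 - <<'E'
from h import *
f0=np.load("f0.npy");d=2.5
for z in(133,132,131,130,129):
    bot.movel(pose(-70,-18,d,z),max_speed=15); f=force(d)-f0; print(z,f.round(2))
    if f[2]>2.5: break
z0=z
bot.movel(pose(-70,-18,d,z0+1.5),max_speed=15)
for hy in(-16.5,-15,-13.5):
    bot.movel(pose(-70,hy,d,z0+1.5),max_speed=15); f=force(d)-f0; print("y",hy,f.round(2))
    if abs(f[1])>1: break
bot.movel(pose(-70,-18,d,z0+.5),max_speed=15); print((force(d)-f0).round(2),bot.get_state()["t"])
E
```

```text
133 [-0.05  0.16 -0.01]
132 [-0.35  0.22 -0.06]
131 [-1.39 -0.15  3.26]
y -16.5 [-0.34 -0.1   0.33]
y -15 [-0.95 -2.19  1.89]
[0.57 0.03 1.24] 21.3167
```

```bash
python3 - <<'E'
from h import *
d=2.5
bot.movel(pose(-70,-18,d,131.4),max_speed=15)
bot.grip(0.35); bot.dwell(.3)
p=bot.get_state()["tcp_pos"]
bot.movel([p[0],p[1],250],max_speed=80)
bot.move_j([-1.458,0.326,-0.193,1.052,0,1.437]); bot.dwell(1)
print(bot.get_state()["t"])
a=imaging.capture("side");b=imaging.capture("top")
o=np.zeros((600,800,3),np.uint8)
for im,(x,y,w,h),X,k in((a,(225,210,100,120),0,4),(b,(230,160,95,120),405,4)):
    r=cv2.resize(im[y:y+h,x:x+w],None,fx=k,fy=k,interpolation=cv2.INTER_NEAREST);o[:r.shape[0],X:X+r.shape[1]]=r
r=b[200:300,340:460];o[500:600,0:120]=r; r=a[180:280,340:480];o[500:600,130:270]=r
cv2.imwrite("pics/m.png",o)
E
```

```text
27.5417
```

View pics/m.png

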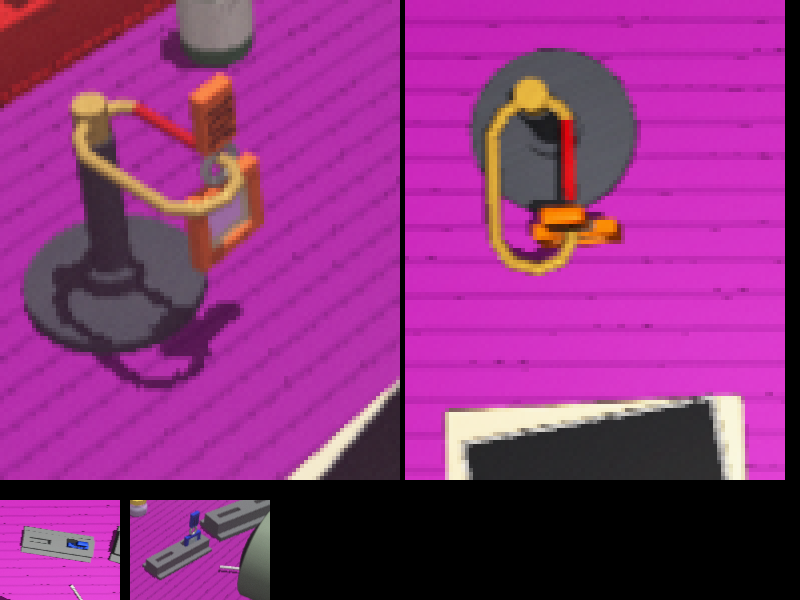

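The picture shows the orange loupe hanging from the nose, at about (215,165) in the side crop. The gate is shut, and the blue loupe is still in the stand.

```bash
python3 -c "
from bench import bot
print(bot.sign_off())"
```

```text
the job is handed in; nothing more can be done
None
```

The orange loupe now hangs freely from the brass hook with the gate shut behind it, the blue loupe is still in its stand, and the highest force I read on the hook was about 7 N; I handed the job in at about 28 s.

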